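# Unhook the check card and seat it in the reader

## Robot

A 6-joint arm with a two-finger parallel gripper is mounted at the origin on the work surface. World frame = base frame: x ahead of the robot, y to its left, z up, the work surface at z = 0. Lengths are in m, angles in rad, forces in N, time in s.
With the tool pointing down it reaches from about 0.35 to 0.775 m from the base axis. Payload 7.3 kg.
Tool frame: the origin (TCP) lies at the very end of the fingers, on their centre line; the grasp point (between the pads) lies 19 mm behind it; x points along the fingers, y is the direction in which the jaws open and shut, and the axes are right-handed (so a half turn about x gives the same grasp; the last joint's range is limited). The gripper opens to 92 mm and grips with 3 to 60 N. Pads are 19 mm wide; open, the fingers measure 130 mm over their backs; the gripper's body (75 mm by 190 mm) begins 47 mm behind the grasp point.
Start: joints at [-1.37, 0.342, 1.524, -0, 1.275, -0.146], TCP at [0.178, -0.494, 0.227] pointing down, gripper open.
Joint ranges: [-2.53, 2.53], [-0.77, 2.02], [0.04, 2.7], [-1, 4.14], [0.28, 2.66], [-3.11, 3.11]. Speed limits (rad/s): [2.57, 2.57, 3.14, 3.14, 3.14, 3.14].

## Interface

Orientations are given as [roll, pitch, yaw] about the fixed x, y, z axes, in that order (R = Rz(yaw) Ry(pitch) Rx(roll)).
In Python, from cell import robot gives the robot as it stands.
- The arm moves only by the tool play_rows, never from a script. Its argument "moves" is a list that holds one entry, the list of rows, each a list of 5 numbers: the shift along the tool's x, y, z in m, then the turn about the tool's x in degrees, then the opening, from -1 (shut) to 1 (fully open), so that 0 is half open. A call has exactly 10 rows; each row shifts and turns the pose as measured when the row begins, along the tool's axes as they then stand; what a row does not reach is not made up. A row lasts 1/10 s, in which the tool goes at most 50 mm and 8.59 degrees, less where a joint would pass 70% of its speed; a pose out of reach is approached as far as the arm can. A call with a gripper value outside its range is refused whole. The fingers move at their own pace and stop on an object; "grip_force" is the grip in N (left out, the last holds). Time passes only in rows, so rows that do not move let the fingers close, or fill a call up. It gives the time, the measured TCP pose, the force and the opening at its end, in the units of the state.
- robot.observe(): the state, without advancing time (a new reading comes with each control period).
- robot.read_camera(name): name is "side" or "top"; returns the picture (400x640x3 uint8, red, green, blue); there is no depth.
- robot.get_calibration(name): a dict with "mtx" (3x3 intrinsics, pixels), "k1" (the pictures are not rectified: a ray, as slopes to the right and down, at radius r is drawn at 1 + k1 r^2 times it, then the intrinsics apply), "view" (4x4, takes a point from world to camera coordinates). Camera axes: x right, y up, looking along -z (the intrinsics and any distortion apply to the point x, -y, -z); pixel columns grow to the right and rows downward; lengths in m; the calibration is good to about 2 mm. A picture is of the moment at which its call begins. get_calibration takes no time and is no camera call.
- robot.hand_in(): hands the job in, once; it reports no verdict.
Trained networks look in the newest picture that a camera, given by its name, has taken for a name from the list of things; names that differ only in an ending like _2 or _b are one class to them, and where a whole thing is asked for, a point or a joint stands for the part that bears it (a point fixed in the world has none). Each returns a list of dicts, best first, with "score" (0 to 1); they miss things now and then, are a little off and sometimes report something else, mostly with a low value. They report only what shows in the picture. A call takes as long as a camera call.
- robot.spot_in(camera, label): "point" ([column, row] in pixels, amid what is visible of it).
The state is a dict: "time": time; "qpos": joint angles; "qvel": joint speeds; "joint_efforts": joint torques, N m; "tool_pos": TCP position; "tool_rot": TCP orientation; "contact_force": force on the tool from outside, world axes, zero at the start; "torque": the same for the moment, N m; "opening": finger opening in m.
Only numpy, scipy, OpenCV 4.12 (cv2) and the standard library are available. Lean on these libraries where they do the work, as an engineer would, in place of code of your own. Each camera call takes 0.05 s, during which the arm holds its last target.

## Task

Take the orange check card off its bent wire peg: hold it by the black pick tab, lift it so that the hole clears the peg's upturned tip and ease it off towards the tip, feeling your way, because the card and the wire must never be strained (stay well under 12 N between card and rack). Then stand the card upright, tab up, fully home in the slot on top of the reader, without ramming it, and let go. Leave the blue card hanging on its peg and do not knock or shift the glassware and bottles.

Things in the scene. Friction and masses are not known exactly. Their poses are not given: they have to be found in the camera images.
- rack: White foot plate 150 x 250 x 12 mm fixed to the bench, with two posts (top 155 mm above the bench, 70 mm behind the cards) and two stiff steel wire pegs. Origin: centre of the underside. Its -x axis is the way the pegs point (roughly towards the robot); z up. The pegs lie in the planes y = +75 and -75 mm; their black mounts, 51 to 65 mm behind the cards, reach 157 mm high.
- hang_left (a point): Where a card hangs on the peg at rack y = +75 mm: centreline of the 6 mm wire, 135 mm above the bench. From here the wire runs straight 80 mm along rack -x to its upturned tip, which stands 13 mm above the wire's top side and ends 87 mm from here. The wire is bent at this point: it slopes by an unmeasured amount, 11 degrees down to 17 degrees up towards the tip. Axes as the rack's.
- hang_right (a point): The same for the peg at rack y = -75 mm, with its own unmeasured slope. To feel the slope: with the card lifted till the lower edge of its hole touches the wire from below (19 mm up from hanging), the upper edge clears the tip; keep that light touch while sliding along the wire.
- check_card: Orange card to be moved: stiff plate 60 mm wide (its y), 8 mm thick (its x), 142 mm high, about 90 g. Origin: centre of its lower edge, z up. Hangs on either peg, x along the peg. From below: solid 0-70 mm; closed hole 26 mm wide, 70-95 mm, its rounded steel upper edge resting on the wire; bar 95-107 mm; black pick tab 107-142 mm. Both faces alike.
- check_card_tab (a point): Centre of the orange card's black pick tab, where to grasp it from above across its 10 mm thickness (along the card's x); the tab is 30 mm wide (y) and 35 mm high. It is 125 mm above the card's lower edge. Axes as the card's.
- check_card_hole (a point): Centre of the orange card's hole, 82.5 mm above its lower edge. Axes as the card's.
- blue_card: A blue card of the same shape and size, hanging on the other peg; it stays there. Origin: centre of its lower edge.
- reader: White bench reader, a box 160 x 200 x 90 mm with a blue band, fixed to the bench; the slot is in its top. Origin: centre of the underside.
- slot_mouth (a point): Centre of the slot's mouth in the reader's top, 90 mm above the bench. The slot is 64 mm long along this point's y, 11.5 mm wide along its x and 42 mm deep, with a small chamfer and a flat floor; a card stands in it on its lower edge, either way round.
- wash_bottle: White plastic bottle, 64 mm across, 170 mm high. Bystander. Origin under its centre.
- buffer_bottle: Amber bottle with red cap, 60 mm across, 130 mm high. Bystander. Origin under its centre.
- beaker: Glass beaker, 70 mm across, 90 mm high. Bystander. Origin under its centre.
- sample_jar: Small clear jar with blue cap, 48 mm across, 55 mm high. Bystander. Origin under its centre.
- cylinder: Clear measuring cylinder, 195 mm high on a 72 mm foot. Bystander. Origin under its centre.

How it is judged:
By the outcome, as a careful person would: the job done as asked, in the order asked, and still so for the second after the job is handed in, with the robot touching nothing.
It also fails if it takes over 72 s, if anything falls off the work surface, if the arm or the gripper's body presses on something with over 40 N, if the wrist force passes 120 N, or if a joint passes its speed limit or range.

## Working session

There is one attempt and no reset: what is moved stays moved. The work goes in short steps, Python scripts to look and compute and a tool call to move; the robot and the scene stay as the last step left them, time stands still between calls to the robot, and variables do not carry over. Pictures are saved under pics/ and viewed, and the job is handed in when it is done.

Besides the shell and the picture viewer there is one more tool, called after "Call:" as a command line: name --argument value ..., lists and objects as JSON in quotes. play_rows: Moves the arm, as the interface text tells. Its arguments: {"type":"object","properties":{"moves":{"type":"array"},"grip_force":{"type":"number"}},"required":["moves"]}

```bash
ls; mkdir -p pics
python3 - <<'E'
from cell import robot
import cv2
for n in ("side","top"):
    im=robot.read_camera(n); cv2.imwrite(f"pics/{n}0.png",im[:,:,::-1])
    c=robot.get_calibration(n); print(n,c)
    for l in ["check_card","check_card_tab","check_card_hole","blue_card","slot_mouth","reader","rack","hang_left","hang_right"]:
        r=robot.spot_in(n,l); print(l,[(x['point'],round(x['score'],2)) for x in r[:2]])
print(robot.observe())
E
```

```text
pics
side {'mtx': array([[406.87128839,   0.        , 321.51026239],
       [  0.        , 406.87128839, 201.75064037],
       [  0.        ,   0.        ,   1.        ]]), 'k1': -0.06735344237203483, 'view': array([[ 0.91203407, -0.40995015,  0.01160733, -0.4681655 ],
       [ 0.2595746 ,  0.59893651,  0.7575593 , -0.25148919],
       [-0.3175136 , -0.68790692,  0.65266315, -1.43726529],
       [ 0.        ,  0.        ,  0.        ,  1.        ]])}
check_card [([354.7, 232.9], 0.48)]
check_card_tab [([351.1, 225.2], 0.6), ([367.6, 267.0], 0.26)]
check_card_hole [([353.8, 233.1], 0.66)]
blue_card [([373.0, 258.8], 0.87)]
slot_mouth [([316.4, 185.2], 0.68), ([350.4, 227.4], 0.6)]
reader [([317.5, 186.5], 0.85)]
rack [([365.9, 266.1], 0.68), ([403.7, 325.6], 0.19)]
hang_left [([365.5, 263.1], 0.83)]
hang_right [([367.4, 265.5], 0.86)]
top {'mtx': array([[378.57102313,   0.        , 322.41154709],
       [  0.        , 378.57102313, 199.45076685],
       [  0.        ,   0.        ,   1.        ]]), 'k1': -0.0060686588759674585, 'view': array([[ 0.0055396 , -0.99996976,  0.00545859,  0
[... 518 characters left out ...]
[([386.3, 190.9], 0.81), ([324.7, 165.2], 0.61)]
{'time': 1.0, 'qpos': array([-1.37001915e+00,  3.41972434e-01,  1.52411045e+00, -3.46766317e-05,
        1.27541279e+00, -1.45994205e-01]), 'qvel': array([ 0.00125497,  0.00117042, -0.0013423 , -0.00018321,  0.00034852,
        0.0006778 ]), 'joint_efforts': array([-1.01476406e-03, -4.31138742e+01, -2.44482905e+01,  7.17664417e-02,
        4.83864185e-02, -2.20152822e-05]), 'tool_pos': array([ 0.17844361, -0.49375266,  0.22675117]), 'tool_rot': array([ 1.09520248,  1.57069383, -1.6996087 ]), 'contact_force': array([-1.05771668, -0.12556021, -0.83233139]), 'torque': array([ 0.05842078,  0.04009863, -0.04646096]), 'opening': 0.09180950185321637}
```

View pics/side0.png

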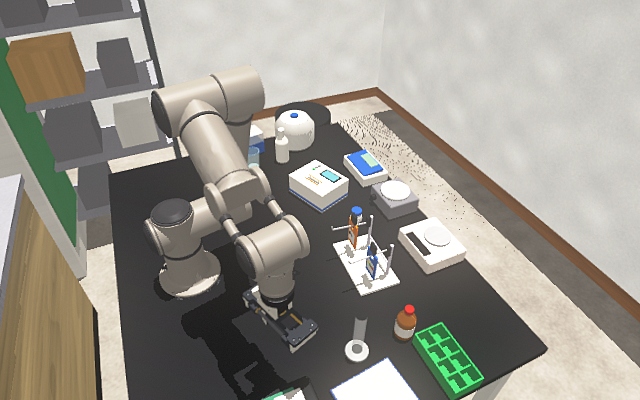

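View pics/top0.png

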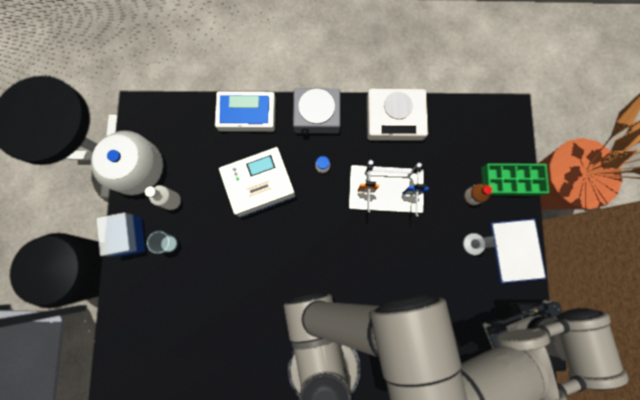

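Run:
```python
import cv2
a=cv2.imread("pics/side0.png")[170:330,270:470]; cv2.imwrite("pics/side0z.png",cv2.resize(a,None,fx=4,fy=3.75,interpolation=cv2.INTER_CUBIC)[:600])
a=cv2.imread("pics/side0.png")[190:300,320:440]; cv2.imwrite("pics/side0y.png",cv2.resize(a,(654,600),interpolation=cv2.INTER_CUBIC))
a=cv2.imread("pics/top0.png")[130:250,220:470]; cv2.imwrite("pics/top0z.png",cv2.resize(a,(800,384),interpolation=cv2.INTER_CUBIC))
```

```text
(no output)
```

View pics/side0y.png

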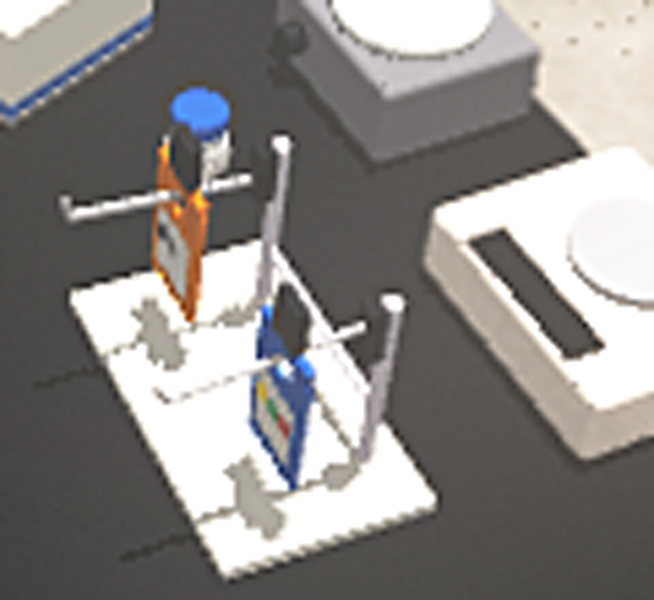

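View pics/top0z.png

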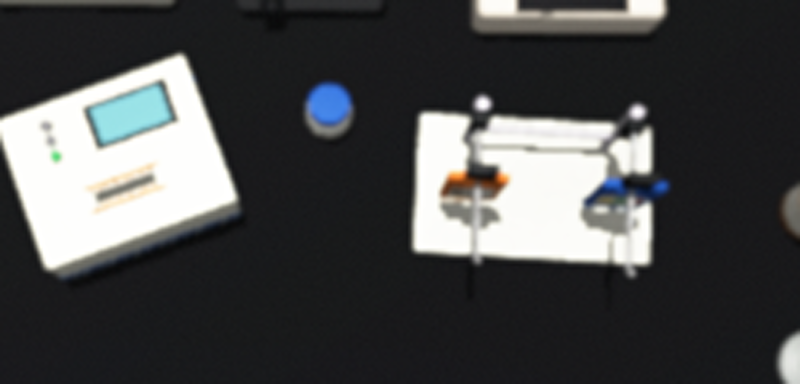

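View pics/side0z.png

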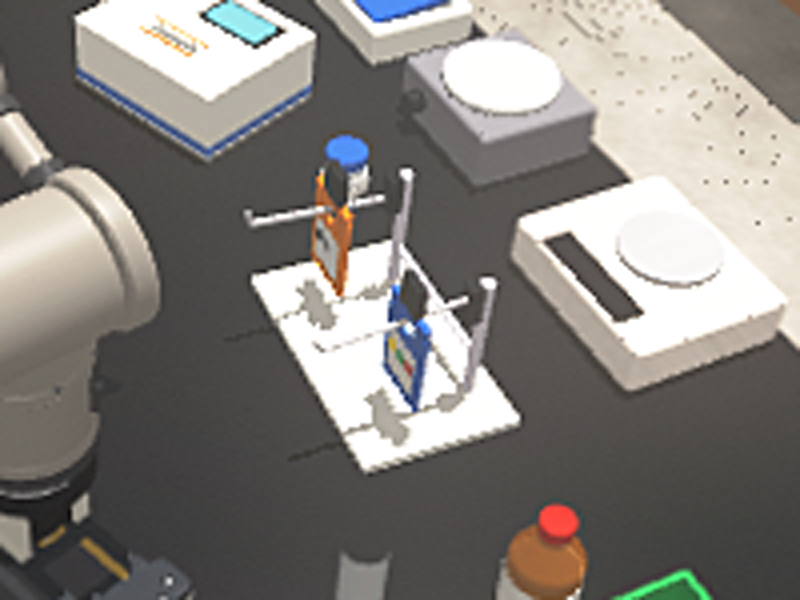

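Run:
```python
import cv2
def z(f,r0,r1,c0,c1,k,o):
    a=cv2.imread(f)[r0:r1,c0:c1]; a=cv2.resize(a,None,fx=k,fy=k,interpolation=cv2.INTER_CUBIC); print(a.shape); cv2.imwrite(o,a)
z("pics/top0.png",155,220,340,435,8,"pics/t_rack.png")
z("pics/top0.png",143,220,213,303,7,"pics/t_read.png")
z("pics/side0.png",153,218,280,360,9,"pics/s_read.png")
```

```text
(520, 760, 3)
(539, 630, 3)
(585, 720, 3)
```

View pics/t_rack.png

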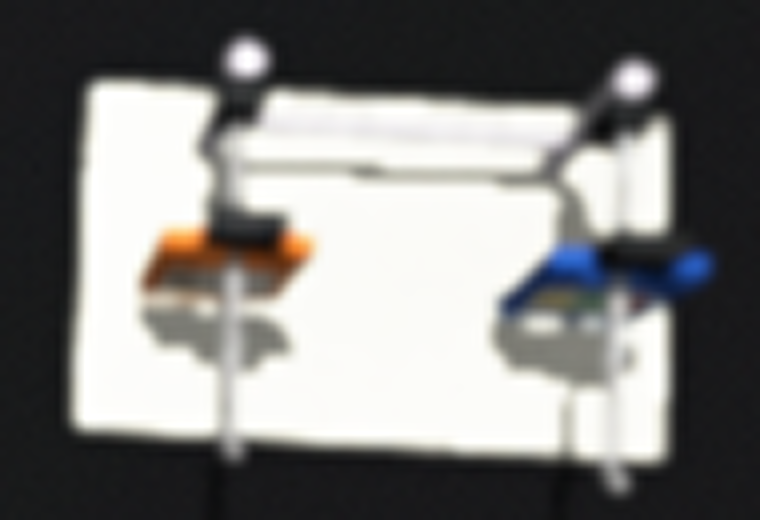

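View pics/t_read.png

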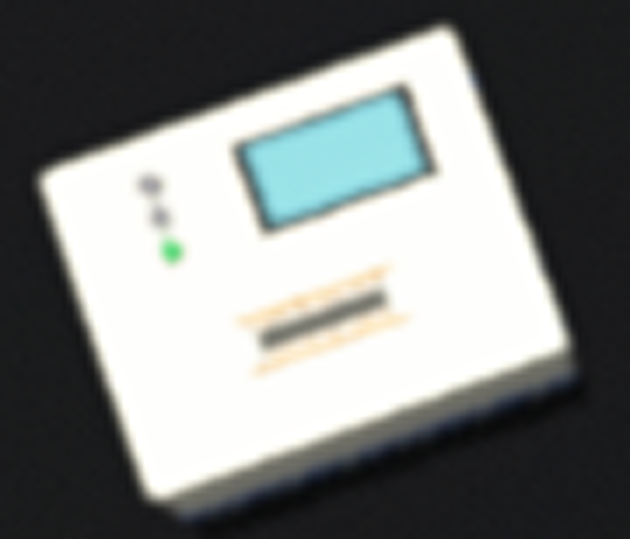

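View pics/s_read.png

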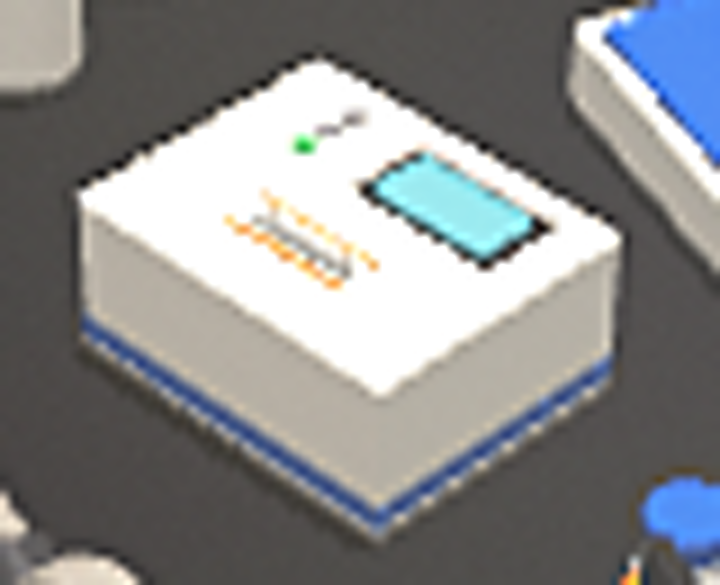

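```bash
cat > h.py <<'E'
import numpy as np
from cell import robot
C={n:robot.get_calibration(n) for n in("side","top")}
def proj(n,P):
    c=C[n];P=np.atleast_2d(P);q=P@c['view'][:3,:3].T+c['view'][:3,3]
    s=np.stack([q[:,0],-q[:,1]],1)/(-q[:,2:3]); r2=(s**2).sum(1,keepdims=True)
    s=s*(1+c['k1']*r2); return s@np.diag([c['mtx'][0,0],c['mtx'][1,1]])+c['mtx'][:2,2]
def unz(uv,c0,r0,k): return (np.array(uv,float)+.5)/k-.5+np.array([c0,r0])
E
cat > fit.py <<'E'
from h import *
from scipy.optimize import least_squares
T=lambda u:unz(u,340,155,8)
def S(u): return (np.array(u,float)+.5)*np.array([120/654,110/600])-.5+np.array([320,190])
obs=[("top",T((88,78)),"c",75,125),("top",T((668,112)),"c",75,-125),("top",T((666,464)),"c",-75,-125),("top",T((72,432)),"c",-75,125),
("side",S((70,297)),"c",-75,125),("side",S((225,573)),"c",-75,-125),("side",S((436,493)),"c",75,-125),("side",S((265,243)),"c",75,125),
("top",T((247,57)),"post",75),("top",T((633,79)),"post",-75),("side",S((282,145)),"post",75),("side",S((393,303)),"post",-75),
("top",T((233,450)),"tip",75),("top",T((620,485)),"tip",-75),("side",S((66,203)),"tip",75),("side",S((158,393)),"tip",-75),
("side",S((73,217)),"bend",75),("side",S((172,402)),"bend",-75),
("top",T((250,228)),"tab",75),("top",T((640,250)),"tab",-75),("side",S((184,152)),"tab",75),("side",S((291,318)),"tab",-75)]
def world(p,o):
    x,y,yaw,xh,sl,sr=p[:6]
    k=o[2]
    if k=="c": l=np.array([o[3],o[4],12.])
    else:
        s=sl if o[3]>0 else sr
        if k=="post": l=np.array([xh+70,o[3],152])
        if k=="tab": l=np.array([xh,o[3],170])
        if k in("tip","bend"):
            a,h=(-84,14.) if k=="tip" else(-83,0)
            l=np.array([xh+a*np.cos(s)-h*np.sin(s)*-1*-1,o[3],135-a*np.sin(s)+h*np.cos(s)])
    l=l/1000; c,s_=np.cos(yaw),np.sin(yaw)
    return np.array([x+c*l[0]-s_*l[1],y+s_*l[0]+c*l[1],l[2]])
# allow small per-camera pixel offset
def res(p): 
    r=[]
    for o in obs:
        off=p[6:8] if o[0]=="top" else p[8:10]
        r+=list((proj(o[0],world(p,o))[0]+off-o[1]))
    return np.array(r+list(p[6:10]/0.7))
f=least_squares(res,[.6,-.2,0,0,0,0,0,0,0,0],x_scale=[.1,.1,.1,50,.1,.1,1,1,1,1],loss="soft_l1")
print("rack x,y,yaw,xh,slopeL,R deg",f.x[:2].round(4),np.degrees(f.x[2]),f.x[3],np.degrees(f.x[4:6]),f.x[6:])
for o,r in zip(obs,res(f.x)[:-4].reshape(-1,2)): print(o[0],o[2:],r.round(2))
for y in(75,-75): print("hang",world(np.r_[f.x],("", "","tab",y)))
off=f.x[6:]
R=lambda u:unz(u,213,143,7); Q=lambda u:unz(u,280,153,9)
ob=[("top",R((40,175)),80,100),("top",R((454,26)),80,-100),("top",R((572,347)),-80,-100),("top",R((148,502)),-80,100),
("side",Q((78,197)),-80,100),("side",Q((320,60)),80,100),("side",Q((622,238)),80,-100),("side",Q((380,396)),-80,-100)]
def r2(p):
    r=[]
    for n,uv,a,b in ob:
        c,s=np.cos(p[2]),np.sin(p[2])
        w=np.array([p[0]+(c*a-s*b)/1e3,p[1]+(s*a+c*b)/1e3,.09])
        r+=list(proj(n,w)[0]+(p[3:5] if n=="top" else p[5:7])-uv)
    return np.array(r+list(p[3:7]/.7))
g=least_squares(r2,[.6,.15,.2,0,0,0,0],loss="soft_l1")
print("reader",g.x[:2],np.degrees(g.x[2]),g.x[3:]);print(r2(g.x)[:-4].reshape(-1,2).round(2))
def back(n,uv,z,off):
    return least_squares(lambda q:proj(n,[q[0],q[1],z])[0]+off-uv,[.6,.1]).x
for off in(g.x[3:5],off[:2]):
  a,b=[back("top",R(u),.09,off) for u in((262,342),(386,297))]
  print("slot top",a,b,(a+b)/2,np.linalg.norm(a-b),np.degrees(np.arctan2(-(a-b)[0],(a-b)[1])))
a,b=[back("side",Q(u),.09,g.x[5:7]) for u in((254,216),(350,275))]
print("slot side",a,b,(a+b)/2,np.linalg.norm(a-b))
E
python3 fit.py
```

```text
rack x,y,yaw,xh,slopeL,R deg [ 0.5885 -0.2128] -2.854207221048736 -19.270345680362922 [ 5.1803717  -6.35867754] [ 0.01309679  0.0313779   0.08636671 -0.0079507 ]
top ('c', 75, 125) [0.41 0.89]
top ('c', 75, -125) [-0.26  0.62]
top ('c', -75, -125) [-0.47 -0.66]
top ('c', -75, 125) [ 0.53 -0.73]
side ('c', -75, 125) [-0.1  -0.52]
side ('c', -75, -125) [-0.1  -0.39]
side ('c', 75, -125) [0.26 1.46]
side ('c', 75, 125) [-0.22 -0.62]
top ('post', 75) [-0.1   0.37]
top ('post', -75) [-0.03  0.29]
side ('post', 75) [0.17 0.63]
side ('post', -75) [0.17 0.57]
top ('tip', 75) [0.1  0.48]
top ('tip', -75) [-0.06 -1.39]
side ('tip', 75) [-0.43 -0.15]
side ('tip', -75) [ 1.17 -0.94]
side ('bend', 75) [-1.22  0.03]
side ('bend', -75) [-1.81  0.28]
top ('tab', 75) [-0.48 -0.18]
top ('tab', -75) [ 0.34 -0.18]
side ('tab', 75) [0.6  0.39]
side ('tab', -75) [ 0.47 -0.33]
hang [ 0.57297957 -0.13693898  0.17      ]
hang [ 0.56551037 -0.2867529   0.17      ]
reader [0.59762561 0.22282587] 20.8501546182267 [ 0.02295919 -0.0620111  -0.04815326 -0.06770691]
[[ 0.63  0.26]
 [-0.51  0.88]
 [-0.89 -0.18]
 [ 0.65 -0.77]
 [ 0.2   0.1 ]
 [ 0.16  0.31]
 [-0.15  0.11]
 [-0.1  -0.4 ]]
slot top [0.55928279 0.24066528] [0.58079782 0.18427045] [0.57004031 0.21246786] 0.060359538493503964 20.882210704038997
slot top [0.55958918 0.24064509] [0.58110608 0.18424781] [0.57034763 0.21244645] 0.06036248696332712 20.883034261843243
slot side [0.55746239 0.24208119] [0.58073944 0.18309805] [0.56910091 0.21258962] 0.06341003102949344
```

```bash
sed -i 's/-h\*np.sin(s)\*-1\*-1/+h*np.sin(s)/' fit.py; python3 fit.py | head -1
cat >> h.py <<'E'
from scipy.spatial.transform import Rotation as Ro
def st():
    o=robot.observe(); R=Ro.from_euler('xyz',o['tool_rot']).as_matrix(); return o,R
def need(target,yaw_deg):
    "target TCP, yaw = world direction angle wanted for the jaw axis; tool shift (after turn) and turn"
    o,R=st(); y=R[:,1]; cur=np.degrees(np.arctan2(y[1],y[0]))
    d=(yaw_deg-cur+90)%180-90
    # turn about tool x (down): positive turn lowers world yaw
    sgn=np.sign(R[2,0]); t=d*sgn
    R2=R@Ro.from_euler('x',t,degrees=True).as_matrix()
    print("t",round(o['time'],2),"pos",o['tool_pos'].round(4),"jawyaw",round(cur,2),"tilt",R[:,0].round(3),"q",o['qpos'].round(2),"F",o['contact_force'].round(2),"M",o['torque'].round(2),"open",round(o['opening'],4))
    print("turn",t.round(2),"shift now",(1e3*R.T@(np.array(target)-o['tool_pos'])).round(1),"shift after turn mm",(1e3*R2.T@(np.array(target)-o['tool_pos'])).round(1))
E
python3 -c "
from h import *
need([.573,-.137,.25],-2.85)
for n in ['cylinder','buffer_bottle','sample_jar']: print(n,robot.spot_in('top',n))"
```

```text
rack x,y,yaw,xh,slopeL,R deg [ 0.5885 -0.2126] -2.70575005965173 -19.198090508594966 [ 4.39855902 -7.77208112] [ 0.07286018  0.05589343  0.09129315 -0.08894305]
t 1.0 pos [ 0.1784 -0.4938  0.2268] jawyaw -70.13 tilt [-0. -0. -1.] q [-1.37  0.34  1.52 -0.    1.28 -0.15] F [-1.06 -0.13 -0.83] M [ 0.06  0.04 -0.05] open 0.0918
turn -67.28 shift now [ -23.3 -201.4 -492.3] shift after turn mm [ -23.3  376.3 -375.9]
cylinder [{'point': [473.0, 241.6], 'score': 0.97}, {'point': [387.3, 190.5], 'score': 0.35}, {'point': [416.2, 185.8], 'score': 0.34}]
buffer_bottle [{'point': [476.9, 198.0], 'score': 0.6}]
sample_jar [{'point': [324.0, 168.6], 'score': 0.5}]
```

Call:
play_rows --moves '[[[-0.02,0,0,-8,0.9],[-0.02,0,0,-8,0.6],[-0.02,0,0,-8,0.3],[-0.02,0,0,-8,0.1],[-0.02,0,0,-8,-0.1],[0,0,0,-8,-0.1],[0,0,0,-8,-0.1],[0,0,0,-8,-0.1],[0,0,0,-3,-0.1],[0,0,0,0,-0.1]]]' --grip_force 12

```text
time: 2.15
tool_pos: [0.1784, -0.4935, 0.331]
tool_rot: [2.972, 1.571, 1.395]
contact_force: [-0.3, -0.5, 0.1]
opening: 0.0417
```

```bash
python3 -c "
from h import *
need([.573,-.137,.30],-2.75)"
```

```text
t 2.15 pos [ 0.1784 -0.4935  0.331 ] jawyaw -0.34 tilt [ 0.  0. -1.] q [-1.37  0.28  1.32  0.    1.54 -1.36] F [-0.34 -0.47  0.1 ] M [ 0.03 -0.1   0.  ] open 0.0417
turn 2.41 shift now [  31.1  392.4 -358.8] shift after turn mm [  31.1  377.  -375. ]
```

Call:
play_rows --moves '[[[0,0.01,-0.01,2.4,-0.1],[0,0.025,-0.025,0,-0.1],[0,0.03,-0.03,0,-0.1],[0,0.03,-0.03,0,-0.1],[0,0.03,-0.03,0,-0.1],[0,0.03,-0.03,0,-0.1],[0,0.03,-0.03,0,-0.1],[0,0.03,-0.03,0,-0.1],[0,0.02,-0.02,0,-0.1],[0,0.01,-0.01,0,-0.1]]]'

```text
time: 3.15
tool_pos: [0.4448, -0.2558, 0.3299]
tool_rot: [2.791, 1.57, 1.145]
contact_force: [-0.1, -0.1, -0.2]
opening: 0.0415
```

```bash
python3 -c "
from h import *
need([.573,-.137,.25],-2.75)"
```

```text
t 3.15 pos [ 0.4448 -0.2558  0.3299] jawyaw -4.33 tilt [ 0.  0. -1.] q [-0.67  0.26  1.36  0.    1.52 -0.6 ] F [-0.12 -0.08 -0.18] M [-0.06 -0.12  0.  ] open 0.0415
turn -1.58 shift now [  79.9  118.9 -128.1] shift after turn mm [  79.9  122.4 -124.8]
```

Call:
play_rows --moves '[[[0,0.01,-0.01,-1.6,-0.1],[0.005,0.02,-0.02,0,-0.1],[0.01,0.02,-0.02,0,-0.1],[0.01,0.02,-0.02,0,-0.1],[0.01,0.02,-0.02,0,-0.1],[0.01,0.015,-0.015,0,-0.1],[0.01,0.01,-0.01,0,-0.1],[0.005,0.0,0,0,-0.1],[0,0,0,0,-0.1],[0,0,0,0,-0.1]]]'

```text
time: 4.15
tool_pos: [0.5713, -0.1413, 0.267]
tool_rot: [-0.516, 1.57, -2.145]
contact_force: [0.0, 0.1, -0.5]
opening: 0.0415
```

```bash
python3 -c "
from h import *
import cv2
need([.573,-.137,.152],-2.75)
for n,(r0,r1,c0,c1) in dict(side=(170,280,300,420),top=(120,240,290,450)).items():
    im=robot.read_camera(n)[:,:,::-1]; a=im[r0:r1,c0:c1]; cv2.imwrite(f'pics/{n}1.png',cv2.resize(a,None,fx=5,fy=5,interpolation=cv2.INTER_CUBIC))
"
```

```text
t 4.15 pos [ 0.5713 -0.1413  0.267 ] jawyaw -3.36 tilt [-0.001 -0.001 -1.   ] q [-0.37  0.44  1.27 -0.    1.44 -0.31] F [ 0.04  0.06 -0.48] M [-0.04 -0.12 -0.  ] open 0.0415
turn -0.61 shift now [115.    1.5  -4.5] shift after turn mm [115.    1.6  -4.4]
```

View pics/side1.png

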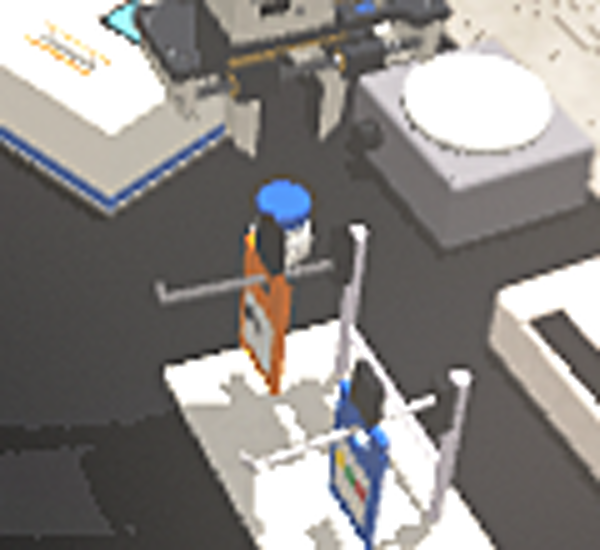

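View pics/top1.png

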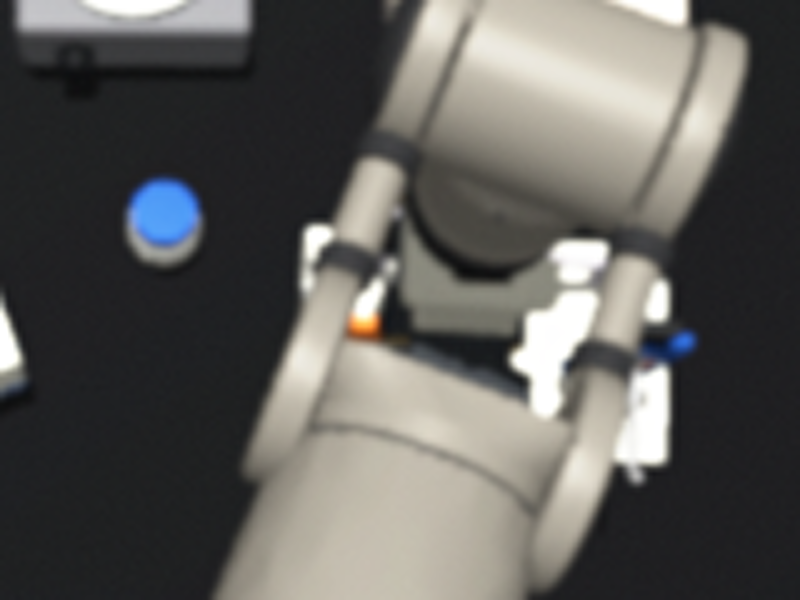

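Call:
play_rows --moves '[[[0.01,0.001,-0.002,-0.6,-0.1],[0.01,0.0005,-0.002,0,-0.1],[0.01,0,0,0,-0.1],[0.01,0,0,0,-0.1],[0.01,0,0,0,-0.1],[0.01,0,0,0,-0.1],[0.003,0,0,0,-0.1],[0,0,0,0,-0.1],[0,0,0,0,-0.1],[0,0,0,0,-0.1]]]'

```text
time: 5.25
tool_pos: [0.5723, -0.1389, 0.1991]
tool_rot: [0.319, 1.569, -1.302]
contact_force: [0.3, 0.1, -0.3]
opening: 0.0412
```

```bash
cat > look.py <<'E'
from h import *
import cv2,sys
k=int(sys.argv[1]); r0,r1,c0,c1=map(int,sys.argv[2:6])
im=robot.read_camera("side")[:,:,::-1].copy(); f=int(min(800/(c1-c0),600/(r1-r0)))
a=cv2.resize(im[r0:r1,c0:c1],None,fx=f,fy=f,interpolation=cv2.INTER_CUBIC)
o,R=st()
for P,c in ((o['tool_pos'],(0,255,255)),):
    u=(proj("side",P)[0]-[c0,r0]+.5)*f; cv2.circle(a,tuple(int(v) for v in u),3,c,1)
cv2.imwrite(f"pics/l{k}.png",a)
E
python3 -c "
from h import *
need([.573,-.137,.152],-2.75)"; python3 look.py 2 180 270 310 410
```

```text
t 5.25 pos [ 0.5723 -0.1389  0.1991] jawyaw -2.87 tilt [ 0.    -0.001 -1.   ] q [-0.37  0.48  1.38 -0.    1.28 -0.32] F [ 0.32  0.14 -0.27] M [-0.04 -0.07 -0.04] open 0.0412
turn -0.12 shift now [47.1  0.6 -2. ] shift after turn mm [47.1  0.6 -2. ]
```

View pics/l2.png

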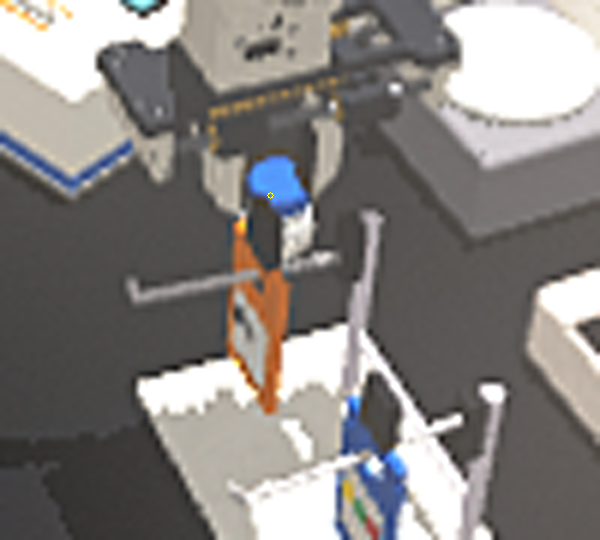

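Call:
play_rows --moves '[[[0.008,0.0005,-0.001,0,-0.1],[0.008,0,-0.001,0,-0.1],[0.008,0,0,0,-0.1],[0.008,0,0,0,-0.1],[0.006,0,0,0,-0.1],[0.004,0,0,0,-0.1],[0,0,0,0,-0.1],[0,0,0,0,-0.1],[0,0,0,0,-0.1],[0,0,0,0,-0.1]]]'

```text
time: 6.3
tool_pos: [0.5733, -0.1368, 0.1538]
tool_rot: [0.743, 1.569, -0.877]
contact_force: [0.2, -0.2, -0.2]
opening: 0.0416
```

```bash
python3 -c "
from h import *
need([.573,-.137,.152],-2.75)"; python3 look.py 3 180 270 310 410
```

```text
t 6.3 pos [ 0.5733 -0.1368  0.1538] jawyaw -2.87 tilt [ 0.001 -0.002 -1.   ] q [-0.36  0.52  1.45 -0.    1.17 -0.31] F [ 0.21 -0.24 -0.2 ] M [-0.01 -0.12 -0.03] open 0.0416
turn -0.12 shift now [ 1.8 -0.3  0.2] shift after turn mm [ 1.8 -0.3  0.2]
```

View pics/l3.png

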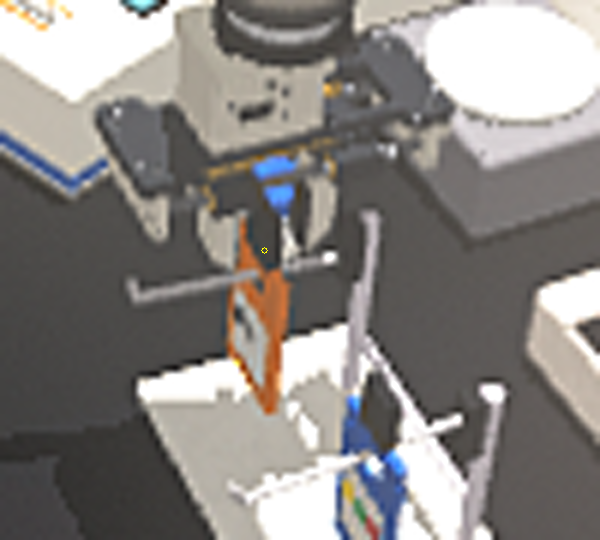

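Call:
play_rows --moves '[[[0,0,0,0,-0.3],[0,0,0,0,-0.5],[0,0,0,0,-0.65],[0,0,0,0,-0.7],[0,0,0,0,-0.75],[0,0,0,0,-0.8],[0,0,0,0,-0.9],[0,0,0,0,-1],[0,0,0,0,-1],[0,0,0,0,-1]]]' --grip_force 15

```text
time: 7.35
tool_pos: [0.5735, -0.1369, 0.1545]
tool_rot: [0.921, 1.567, -0.7]
contact_force: [-0.5, -0.3, -0.2]
opening: 0.0095
```

```bash
python3 -c "
from h import *
need([.573,-.137,.169],-2.75)"
```

```text
t 7.35 pos [ 0.5735 -0.1369  0.1545] jawyaw -2.88 tilt [ 0.003 -0.002 -1.   ] q [-0.36  0.52  1.45 -0.    1.17 -0.31] F [-0.47 -0.31 -0.18] M [-0.02 -0.09 -0.01] open 0.0095
turn -0.13 shift now [-14.5  -0.5   0.1] shift after turn mm [-14.5  -0.5   0.1]
```

Call:
play_rows --moves '[[[-0.002,0,0,0,-1],[-0.002,0,0,0,-1],[-0.002,0,0,0,-1],[-0.002,0,0,0,-1],[-0.002,0,0,0,-1],[-0.002,0,0,0,-1],[-0.001,0,0,0,-1],[0,0,0,0,-1],[0,0,0,0,-1],[0,0,0,0,-1]]]'

```text
time: 8.35
tool_pos: [0.5732, -0.1368, 0.1682]
tool_rot: [0.781, 1.568, -0.84]
contact_force: [0.5, -0.0, -1.3]
opening: 0.0099
```

```bash
python3 -c "
from h import *
need([.573,-.137,.1735],-2.75)"
```

```text
t 8.35 pos [ 0.5732 -0.1368  0.1682] jawyaw -2.87 tilt [ 0.002 -0.002 -1.   ] q [-0.36  0.51  1.43 -0.    1.2  -0.31] F [ 0.45 -0.04 -1.32] M [-0.03 -0.    0.02] open 0.0099
turn -0.12 shift now [-5.3 -0.2  0.2] shift after turn mm [-5.3 -0.2  0.2]
```

Call:
play_rows --moves '[[[-0.001,0,0,0,-1],[-0.001,0,0,0,-1],[0,0,0,0,-1],[-0.001,0,0,0,-1],[0,0,0,0,-1],[0,0,0,0,-1],[0,0,0,0,-1],[0,0,0,0,-1],[0,0,0,0,-1],[0,0,0,0,-1]]]'

```text
time: 9.35
tool_pos: [0.5731, -0.1367, 0.1713]
tool_rot: [0.687, 1.569, -0.934]
contact_force: [-0.1, 0.6, -1.8]
opening: 0.0104
```

```bash
python3 -c "
from h import *
need([.573,-.137,.1735],-2.75)"; python3 look.py 4 180 270 310 410
```

```text
t 9.35 pos [ 0.5731 -0.1367  0.1713] jawyaw -2.87 tilt [ 0.001 -0.002 -1.   ] q [-0.36  0.5   1.43 -0.    1.21 -0.31] F [-0.08  0.59 -1.83] M [-0.03 -0.07  0.01] open 0.0104
turn -0.12 shift now [-2.2 -0.1  0.3] shift after turn mm [-2.2 -0.1  0.3]
```

View pics/l4.png

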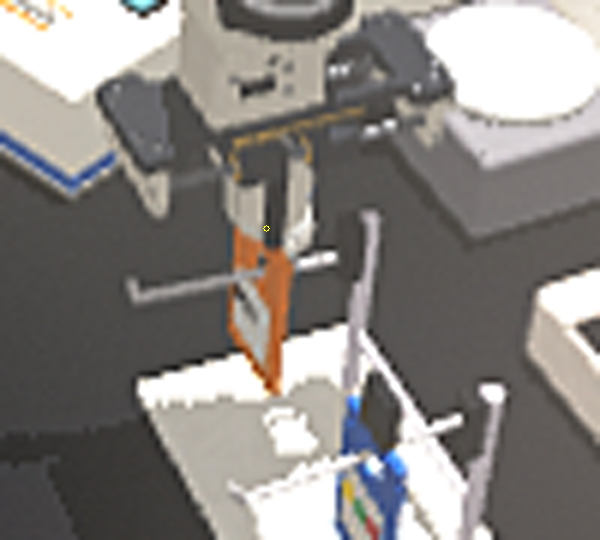

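Call:
play_rows --moves '[[[-0.001,0,0,0,-1],[0,0,0,0,-1],[0,0,0,0,-1],[-0.0005,0,0,0,-1],[0,0,0,0,-1],[0,0,0,0,-1],[0,0,0,0,-1],[0,0,0,0,-1],[0,0,0,0,-1],[0,0,0,0,-1]]]'

```text
time: 10.4
tool_pos: [0.5731, -0.1368, 0.1729]
tool_rot: [0.682, 1.569, -0.939]
contact_force: [-0.6, 0.7, -0.7]
opening: 0.0099
```

```bash
python3 -c "
from h import *
need([.573,-.137,.1735],-2.75)"
```

```text
t 10.4 pos [ 0.5731 -0.1368  0.1729] jawyaw -2.87 tilt [ 0.001 -0.002 -1.   ] q [-0.36  0.5   1.42 -0.    1.21 -0.31] F [-0.57  0.73 -0.7 ] M [ 0.01 -0.09  0.01] open 0.0099
turn -0.12 shift now [-0.6 -0.1  0.2] shift after turn mm [-0.6 -0.1  0.2]
```

Call:
play_rows --moves '[[[-0.0005,0,0,0,-1],[0,0,0,0,-1],[0,0,0,0,-1],[-0.0005,0,0,0,-1],[0,0,0,0,-1],[0,0,0,0,-1],[0,0,0,0,-1],[0,0,0,0,-1],[0,0,0,0,-1],[0,0,0,0,-1]]]'

```text
time: 11.4
tool_pos: [0.5731, -0.1367, 0.1737]
tool_rot: [0.627, 1.569, -0.994]
contact_force: [0.3, 0.8, -0.9]
opening: 0.0099
```

```bash
python3 -c "
from h import *
need([.573,-.137,.1735],-2.75)"
```

```text
t 11.4 pos [ 0.5731 -0.1367  0.1737] jawyaw -2.88 tilt [ 0.001 -0.002 -1.   ] q [-0.36  0.5   1.42 -0.    1.22 -0.31] F [ 0.26  0.79 -0.95] M [-0.02 -0.11 -0.02] open 0.0099
turn -0.13 shift now [ 0.2 -0.   0.3] shift after turn mm [ 0.2 -0.   0.3]
```

Call:
play_rows --moves '[[[-0.0005,0,0,0,-1],[0,0,0,0,-1],[0,0,0,0,-1],[-0.0005,0,0,0,-1],[0,0,0,0,-1],[0,0,0,0,-1],[0,0,0,0,-1],[0,0,0,0,-1],[0,0,0,0,-1],[0,0,0,0,-1]]]'

```text
time: 12.4
tool_pos: [0.573, -0.1367, 0.1739]
tool_rot: [0.257, 1.57, -1.364]
contact_force: [1.3, -0.5, -4.1]
opening: 0.01
```

```bash
python3 -c "
from h import *
need([.573,-.137,.1735],-2.75)"
```

```text
t 12.4 pos [ 0.573  -0.1367  0.1739] jawyaw -2.88 tilt [ 0.    -0.001 -1.   ] q [-0.36  0.5   1.42 -0.    1.22 -0.31] F [ 1.31 -0.53 -4.13] M [-0.12 -0.31 -0.01] open 0.01
turn -0.13 shift now [0.4 0.  0.3] shift after turn mm [0.4 0.  0.3]
```

Call:
play_rows --moves '[[[0.001,0,0,0,-1],[0.0005,0,0,0,-1],[0,0,0,0,-1],[0,-0.003,0,0,-1],[0,-0.004,0,0,-1],[-0.0005,-0.004,0,0,-1],[-0.0005,-0.004,0,0,-1],[-0.0005,-0.003,0,0,-1],[0,0,0,0,-1],[0,0,0,0,-1]]]'

```text
time: 13.4
tool_pos: [0.553, -0.1357, 0.1753]
tool_rot: [0.661, 1.569, -0.96]
contact_force: [-0.6, 0.3, -1.3]
opening: 0.0097
```

```bash
python3 -c "
from h import *
need([.573,-.137,.1735],-2.75)"
```

```text
t 13.4 pos [ 0.553  -0.1357  0.1753] jawyaw -2.88 tilt [ 0.001 -0.002 -1.   ] q [-0.37  0.47  1.48 -0.    1.2  -0.32] F [-0.59  0.31 -1.26] M [-0.   -0.15  0.02] open 0.0097
turn -0.13 shift now [ 1.8 20.   0.3] shift after turn mm [ 1.8 20.   0.3]
```

Call:
play_rows --moves '[[[-0.0005,0,0,0,-1],[0,0,0,0,-1],[-0.0005,0,0,0,-1],[0,0,0,0,-1],[0,0,0,0,-1],[0,0,0,0,-1],[0,0,0,0,-1],[0,0,0,0,-1],[0,0,0,0,-1],[0,0,0,0,-1]]]'

```text
time: 14.4
tool_pos: [0.5531, -0.1357, 0.1754]
tool_rot: [0.018, 1.57, -1.603]
contact_force: [-0.0, 0.1, -3.4]
opening: 0.01
```

```bash
python3 -c "
from h import *
need([.573,-.137,.1735],-2.75)"
```

```text
t 14.4 pos [ 0.5531 -0.1357  0.1754] jawyaw -2.87 tilt [-0.    -0.001 -1.   ] q [-0.37  0.47  1.48 -0.    1.2  -0.32] F [-0.01  0.15 -3.39] M [-0.03 -0.11 -0.06] open 0.01
turn -0.12 shift now [ 1.9 19.9  0.3] shift after turn mm [ 1.9 19.9  0.4]
```

Call:
play_rows --moves '[[[0.001,0,0,0,-1],[0.001,0,0,0,-1],[0,-0.004,0,0,-1],[-0.0005,-0.005,0,0,-1],[-0.0005,-0.005,0,0,-1],[-0.0005,-0.006,0,0,-1],[-0.0005,-0.006,0,0,-1],[-0.0005,-0.006,0,0,-1],[0,-0.003,0,0,-1],[0,0,0,0,-1]]]'

```text
time: 15.4
tool_pos: [0.5147, -0.1338, 0.177]
tool_rot: [0.64, 1.569, -0.981]
contact_force: [-0.1, 0.6, -1.4]
opening: 0.0105
```

```bash
python3 -c "
from h import *
need([.573,-.137,.1735],-2.75)"
```

```text
t 15.4 pos [ 0.5147 -0.1338  0.177 ] jawyaw -2.88 tilt [ 0.001 -0.002 -1.   ] q [-0.4   0.4   1.58 -0.    1.16 -0.35] F [-0.05  0.63 -1.41] M [-0.05 -0.15  0.01] open 0.0105
turn -0.13 shift now [ 3.6 58.4  0.3] shift after turn mm [ 3.6 58.4  0.4]
```

Call:
play_rows --moves '[[[-0.0005,0,0,0,-1],[0,0,0,0,-1],[-0.0005,0,0,0,-1],[0,0,0,0,-1],[0,0,0,0,-1],[-0.0005,0,0,0,-1],[0,0,0,0,-1],[0,0,0,0,-1],[0,0,0,0,-1],[0,0,0,0,-1]]]'

```text
time: 16.4
tool_pos: [0.5153, -0.1338, 0.1784]
tool_rot: [0.731, 1.569, -0.89]
contact_force: [0.1, 0.2, -1.2]
opening: 0.0098
```

```bash
python3 -c "
from h import *
need([.573,-.137,.1735],-2.75)"; python3 look.py 5 180 270 300 400
```

```text
t 16.4 pos [ 0.5153 -0.1338  0.1784] jawyaw -2.88 tilt [ 0.001 -0.002 -1.   ] q [-0.4   0.4   1.58 -0.    1.16 -0.35] F [ 0.07  0.17 -1.16] M [-0.05 -0.11  0.05] open 0.0098
turn -0.13 shift now [ 4.9 57.7  0.3] shift after turn mm [ 4.9 57.7  0.4]
```

View pics/l5.png

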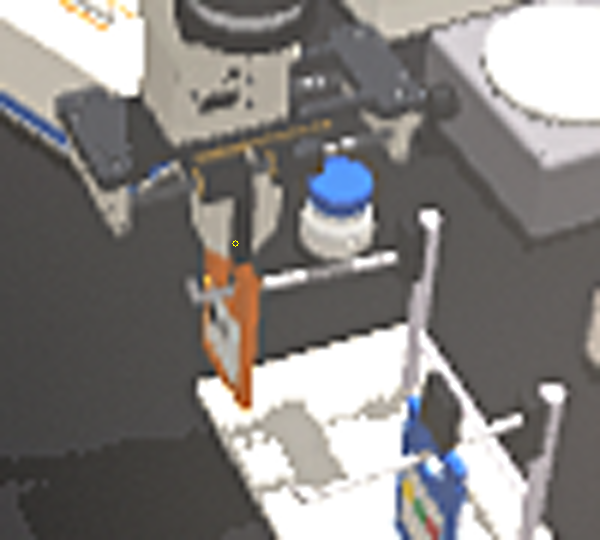

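Call:
play_rows --moves '[[[-0.0005,0,0,0,-1],[0,0,0,0,-1],[0,0,0,0,-1],[-0.0004,0,0,0,-1],[0,0,0,0,-1],[0,0,0,0,-1],[0,0,0,0,-1],[0,0,0,0,-1],[0,0,0,0,-1],[0,0,0,0,-1]]]'

```text
time: 17.45
tool_pos: [0.5153, -0.1338, 0.1786]
tool_rot: [0.588, 1.569, -1.033]
contact_force: [0.5, -0.3, -3.4]
opening: 0.0099
```

```bash
python3 -c "
from h import *
need([.573,-.137,.1735],-2.75)"
```

```text
t 17.45 pos [ 0.5153 -0.1338  0.1786] jawyaw -2.88 tilt [ 0.001 -0.002 -1.   ] q [-0.4   0.4   1.58 -0.    1.16 -0.35] F [ 0.5  -0.33 -3.4 ] M [-0.1  -0.22 -0.02] open 0.0099
turn -0.13 shift now [ 5.2 57.8  0.3] shift after turn mm [ 5.2 57.8  0.4]
```

Call:
play_rows --moves '[[[0.001,0,0,0,-1],[0.001,0,0,0,-1],[0.0003,-0.002,0,0,-1],[0,-0.003,0,0,-1],[-0.0003,-0.003,0,0,-1],[-0.0003,-0.003,0,0,-1],[-0.0003,-0.003,0,0,-1],[-0.0003,-0.002,0,0,-1],[0,0,0,0,-1],[0,0,0,0,-1]]]'

```text
time: 18.45
tool_pos: [0.4977, -0.133, 0.1784]
tool_rot: [0.787, 1.568, -0.834]
contact_force: [0.2, -0.1, -0.3]
opening: 0.01
```

```bash
python3 -c "
from h import *
need([.573,-.137,.1735],-2.75)"; python3 look.py 6 180 270 300 400
```

```text
t 18.45 pos [ 0.4977 -0.133   0.1784] jawyaw -2.88 tilt [ 0.002 -0.002 -1.   ] q [-0.41  0.37  1.63 -0.    1.14 -0.36] F [ 0.18 -0.05 -0.32] M [-0.03 -0.06 -0.03] open 0.01
turn -0.13 shift now [ 5.1 75.4  0.2] shift after turn mm [ 5.1 75.4  0.4]
```

View pics/l6.png

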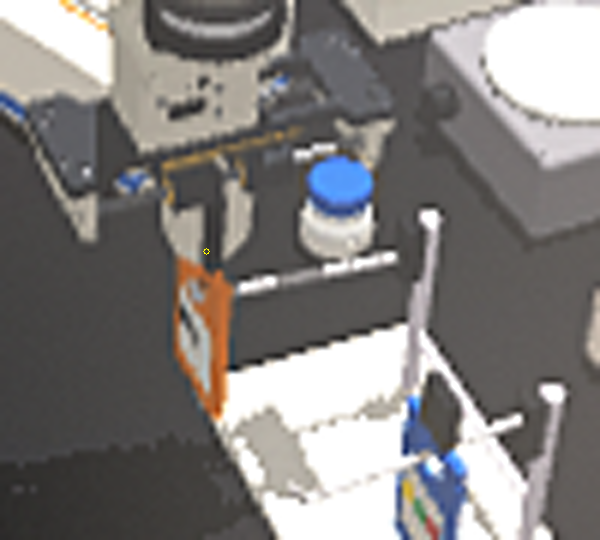

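Call:
play_rows --moves '[[[0,-0.002,0,0,-1],[0,-0.002,0,0,-1],[0,-0.002,0,0,-1],[0,-0.002,0,0,-1],[0,-0.002,0,0,-1],[0,0,0,0,-1],[0,0,0,0,-1],[0,0,0,0,-1],[0,0,0,0,-1],[0,0,0,0,-1]]]'

```text
time: 19.5
tool_pos: [0.487, -0.1324, 0.1783]
tool_rot: [0.804, 1.568, -0.817]
contact_force: [-0.6, 0.5, -0.4]
opening: 0.0098
```

```bash
python3 -c "
from h import *
need([.573,-.137,.1735],-2.75)"
```

```text
t 19.5 pos [ 0.487  -0.1324  0.1783] jawyaw -2.88 tilt [ 0.002 -0.002 -1.   ] q [-0.42  0.35  1.66 -0.    1.13 -0.37] F [-0.62  0.54 -0.44] M [-0.   -0.14  0.02] open 0.0098
turn -0.13 shift now [ 5.  86.1  0.2] shift after turn mm [ 5.  86.1  0.4]
```

Call:
play_rows --moves '[[[0,-0.002,0,0,-1],[0,-0.002,0,0,-1],[0,-0.002,0,0,-1],[0,-0.002,0,0,-1],[0,-0.003,0,0,-1],[0,-0.003,0,0,-1],[0,-0.004,0,0,-1],[0,-0.004,0,0,-1],[0,0,0,0,-1],[0,0,0,0,-1]]]'

```text
time: 20.5
tool_pos: [0.4627, -0.1312, 0.1783]
tool_rot: [0.761, 1.568, -0.86]
contact_force: [0.9, -0.1, -1.7]
opening: 0.0102
```

```bash
python3 -c "
from h import *
need([.573,-.137,.1735],-2.75)"; python3 look.py 7 180 280 270 400
```

```text
t 20.5 pos [ 0.4627 -0.1312  0.1783] jawyaw -2.88 tilt [ 0.002 -0.002 -1.   ] q [-0.44  0.31  1.72 -0.    1.11 -0.38] F [ 0.93 -0.05 -1.74] M [-0.06 -0.05  0.02] open 0.0102
turn -0.13 shift now [  5.  110.4   0.3] shift after turn mm [  5.  110.4   0.5]
```

View pics/l7.png

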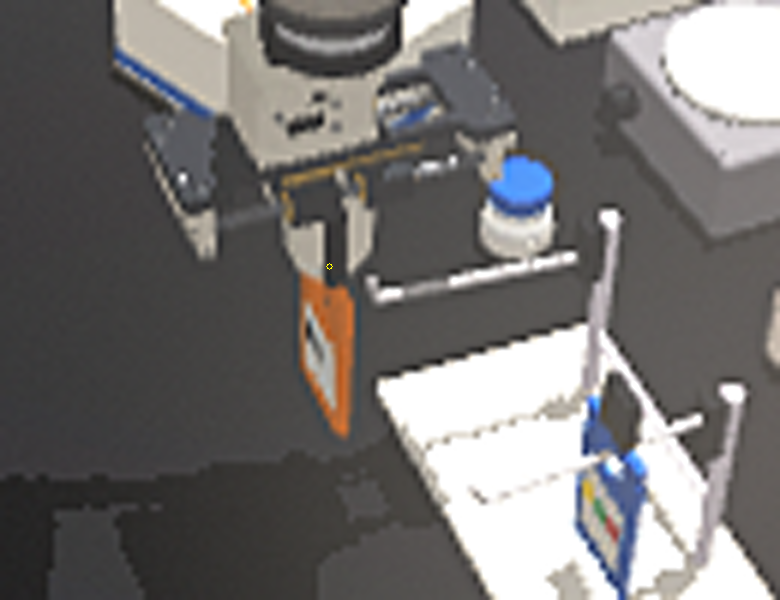

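Call:
play_rows --moves '[[[-0.01,-0.003,0,0,-1],[-0.015,-0.003,0,0,-1],[-0.015,0,0,0,-1],[-0.015,0,0,0,-1],[-0.01,0,0,-4,-1],[-0.01,0,0,-5,-1],[-0.005,0,0,-5,-1],[0,0,0,-5,-1],[0,0,0,-3,-1],[0,0,0,0,-1]]]'

```text
time: 21.55
tool_pos: [0.4562, -0.1308, 0.2686]
tool_rot: [0.638, 1.563, -0.583]
contact_force: [-0.8, -0.9, -1.3]
opening: 0.0104
```

```bash
python3 -c "
from h import *
need([.5697,.2125,.25],20.85)"
```

```text
t 21.55 pos [ 0.4562 -0.1308  0.2686] jawyaw 20.03 tilt [ 0.007 -0.004 -1.   ] q [-0.44  0.21  1.59 -0.    1.34 -0.79] F [-0.82 -0.94 -1.32] M [-0.02 -0.11 -0.02] open 0.0104
turn -0.82 shift now [  17.9  224.1 -283.7] shift after turn mm [  17.9  228.1 -280.5]
```

Call:
play_rows --moves '[[[0,0.006,-0.007,-0.5,-1],[0,0.014,-0.017,0,-1],[0,0.019,-0.023,0,-1],[0,0.022,-0.027,0,-1],[0,0.022,-0.027,0,-1],[0,0.022,-0.027,0,-1],[0,0.022,-0.027,0,-1],[0,0.016,-0.019,0,-1],[0,0.01,-0.012,0,-1],[0,0,0,0,-1]]]'

```text
time: 22.55
tool_pos: [0.5383, 0.111, 0.2699]
tool_rot: [0.851, 1.563, -0.374]
contact_force: [0.7, 0.4, -1.0]
opening: 0.01
```

```bash
python3 -c "
from h import *
need([.5697,.2125,.23],20.85)"
```

```text
t 22.55 pos [0.5383 0.111  0.2699] jawyaw 19.85 tilt [ 0.008 -0.003 -1.   ] q [ 0.07  0.35  1.39 -0.    1.39 -0.28] F [ 0.68  0.37 -1.01] M [ 0.01 -0.09  0.03] open 0.01
turn -1.0 shift now [ 39.8  63.8 -85. ] shift after turn mm [ 39.8  65.2 -83.9]
```

Call:
play_rows --moves '[[[0,0.006,-0.008,-1,-1],[0.003,0.012,-0.015,0,-1],[0.005,0.014,-0.018,0,-1],[0.005,0.014,-0.018,0,-1],[0.004,0.01,-0.012,0,-1],[0.002,0.004,-0.005,0,-1],[0,0,0,0,-1],[0,0,0,0,-1],[0,0,0,0,-1],[0,0,0,0,-1]]]'

```text
time: 23.55
tool_pos: [0.5681, 0.204, 0.2511]
tool_rot: [0.617, 1.562, -0.594]
contact_force: [-0.4, -0.1, -1.5]
opening: 0.0098
```

```bash
python3 -c "
from h import *
need([.5697,.2125,.215],20.85)
import cv2
im=robot.read_camera('top')[:,:,::-1]; cv2.imwrite('pics/top8.png',im)
im=robot.read_camera('side')[:,:,::-1]; cv2.imwrite('pics/side8.png',im)
cv2.imwrite('pics/t8.png',cv2.resize(im[120:220,260:380],None,fx=6,fy=6,interpolation=cv2.INTER_CUBIC))
"
```

```text
t 23.55 pos [0.5681 0.204  0.2511] jawyaw 20.66 tilt [ 0.007 -0.005 -1.   ] q [ 0.22  0.47  1.26 -0.01  1.41 -0.14] F [-0.36 -0.15 -1.5 ] M [ 0.01 -0.12  0.01] open 0.0098
turn -0.19 shift now [36.1  4.3 -7.6] shift after turn mm [36.1  4.4 -7.6]
```

View pics/t8.png

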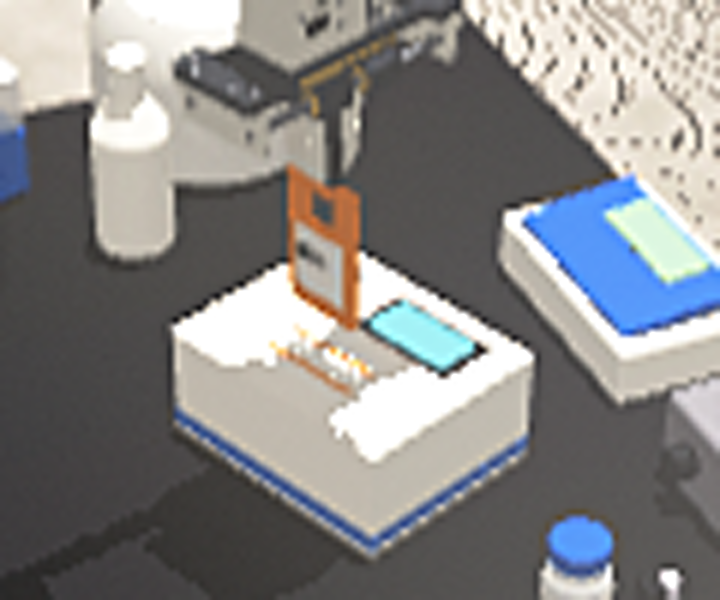

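View pics/top8.png

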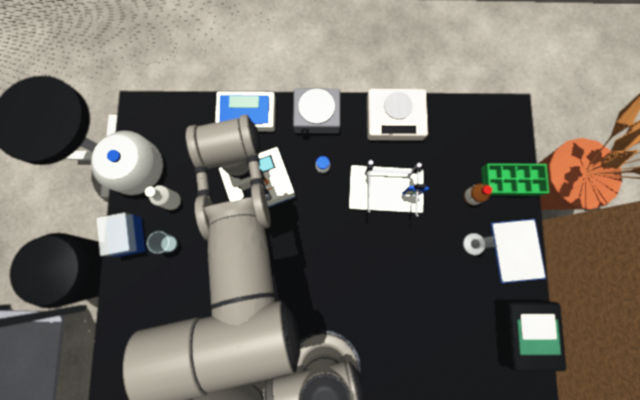

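Call:
play_rows --moves '[[[0.005,0.001,-0.002,-0.2,-1],[0.008,0.001,-0.003,0,-1],[0.008,0.001,-0.002,0,-1],[0.008,0.0005,0,0,-1],[0.006,0,0,0,-1],[0.002,0,0,0,-1],[0,0,0,0,-1],[0,0,0,0,-1],[0,0,0,0,-1],[0,0,0,0,-1]]]'

```text
time: 24.65
tool_pos: [0.569, 0.2119, 0.2104]
tool_rot: [0.551, 1.563, -0.656]
contact_force: [0.3, 0.5, -1.1]
opening: 0.0096
```

```bash
cat > look2.py <<'E'
from h import *
import cv2,sys
k=sys.argv[1]
im=robot.read_camera("side")[:,:,::-1].copy(); c0,r0,c1,r1=285,145,355,210; f=9
a=cv2.resize(im[r0:r1,c0:c1],None,fx=f,fy=f,interpolation=cv2.INTER_CUBIC)
cv2.imwrite(f"pics/m{k}_raw.png",a)
o,R=st()
# predicted card corners: card z dir = -tool x roughly vertical
yv=R[:,1]*np.array([1,1,0]); yv/=np.linalg.norm(yv); zv=np.array([0,0,1.]); wv=np.cross(zv,yv)
tilt=R[:,0]+zv-np.array([.003,-.002,0])
b=o['tool_pos']-np.array([0,0,.1115])+tilt*np.array([1,1,0])*.1115
def mark(P,c):
    u=(proj("side",P)[0]-[c0,r0]+.5)*f; cv2.circle(a,tuple(int(round(v)) for v in u),2,c,-1); return u.round(0)
print("bottom",b.round(4))
for s in(-1,1):
    for t in(-1,1): print(s,t,mark(b+yv*t*.004+wv*s*.03,(0,255,255)))
    print("top",mark(b+wv*s*.03-yv*.004+zv*.107,(255,0,255)))
th=np.radians(20.85); sx=np.array([np.cos(th),np.sin(th),0]); sy=np.array([-np.sin(th),np.cos(th),0]); m=np.array([.5697,.2125,.09])
for s in(-1,1):
    for t in(-1,1): mark(m+sx*t*.00575+sy*s*.032,(0,255,0))
cv2.imwrite(f"pics/m{k}.png",a)
E
python3 -c "
from h import *
need([.5693,.2128,.2095],20.85)"; python3 look2.py 1
```

```text
t 24.65 pos [0.569  0.2119 0.2104] jawyaw 20.85 tilt [ 0.006 -0.005 -1.   ] q [ 0.23  0.5   1.31 -0.01  1.32 -0.13] F [ 0.35  0.52 -1.07] M [ 0.03 -0.15  0.04] open 0.0096
turn -0.0 shift now [ 0.9  0.5 -0.7] shift after turn mm [ 0.9  0.5 -0.7]
bottom [0.5695 0.2116 0.0989]
-1 -1 [298. 336.]
-1 1 [311. 329.]
top [300. 145.]
1 -1 [208. 280.]
1 1 [221. 273.]
top [206.  89.]
```

View pics/m1.png

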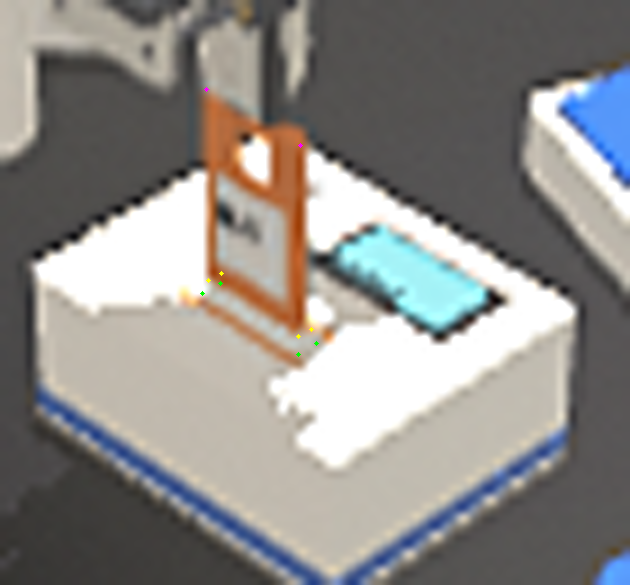

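View pics/m1_raw.png

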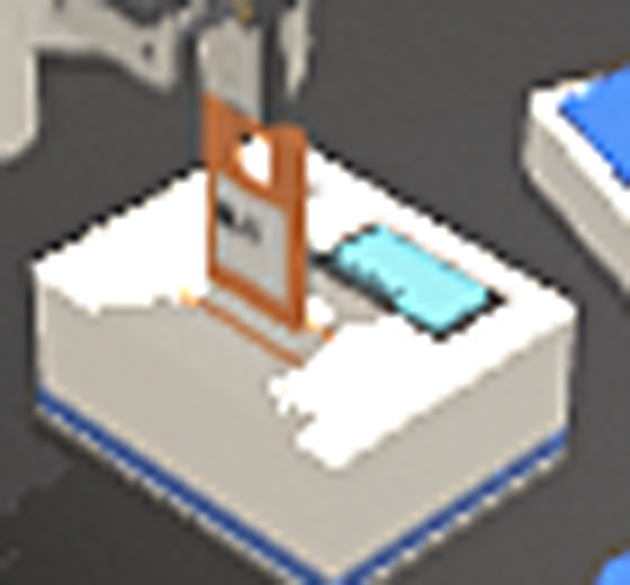

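```bash
cat > fitcard.py <<'E'
from h import *
import cv2,sys
from scipy.optimize import least_squares
im=cv2.imread(sys.argv[1]).astype(float) if len(sys.argv)>1 else robot.read_camera("side")[:,:,::-1].astype(float)
r0,r1,c0,c1=145,200,295,330; f=8
a=im[r0:r1,c0:c1]; w=np.clip((a[:,:,2]-a[:,:,0]-20)/80,0,1)  # R-B
W=cv2.resize(w,None,fx=f,fy=f,interpolation=cv2.INTER_LINEAR)
m=(W>.5).astype(np.uint8)
n,lab,stt,_=cv2.connectedComponentsWithStats(m); i=1+np.argmax(stt[1:,4]); m=(lab==i).astype(np.uint8)
pts=np.argwhere(m)[:,::-1]; hull=cv2.convexHull(pts.astype(np.int32)); M=np.zeros_like(m); cv2.fillConvexPoly(M,hull,1)
o,R=st()
yv=R[:,1]*np.array([1,1,0]); yv/=np.linalg.norm(yv); zv=np.array([0,0,1.]); wv=np.cross(zv,yv)
tilt=(R[:,0]+zv-np.array([.003,-.002,0]))*np.array([1,1,0])
def hullp(dx,dy,dz):
    P=[]
    for h in(0,.107):
        b=o['tool_pos']-zv*(.1115-h)+tilt*(.1115-h)+yv*dx+wv*dy+zv*dz
        for s in(-1,1):
            for t in(-1,1): P.append(b+yv*t*.004+wv*s*.03)
    return cv2.convexHull((((proj("side",np.array(P))-[c0,r0]+.5)*f)).astype(np.float32))
def cost(q):
    h=hullp(*q); R_=np.zeros_like(M); cv2.fillConvexPoly(R_,np.round(h*16).astype(np.int32),1,shift=4)
    return (R_!=M).sum()
from scipy.optimize import minimize
best=None
for dx in np.arange(-.003,.0031,.001):
    for dy in np.arange(-.003,.0031,.001):
        for dz in np.arange(-.003,.0031,.001):
            c=cost((dx,dy,dz)); 
            if best is None or c<best[0]: best=(c,dx,dy,dz)
r=minimize(cost,best[1:],method="Nelder-Mead",options=dict(initial_simplex=[np.array(best[1:])+d for d in([0,0,0],[.001,0,0],[0,.001,0],[0,0,.001])]))
print("area",M.sum(),"cost",r.fun,"offset along jaw, along card y, z mm",(r.x*1e3).round(2))
r2=minimize(lambda q:cost((q[0],q[1],0)),best[1:3],method="Nelder-Mead",options=dict(initial_simplex=[[0,0],[.001,0],[0,.001]])); print("dz=0:",r2.fun,(r2.x*1e3).round(2), "zero:",cost((0,0,0)))
b=o['tool_pos']-zv*.1115+tilt*.1115; print("card bottom est",(b+yv*r.x[0]+wv*r.x[1]).round(4))
E
python3 fitcard.py
```

```text
area 18201 cost 2124.0 offset along jaw, along card y, z mm [ 2.45  2.81 -2.91]
dz=0: 2168.0 [-0.25  0.62] zero: 2247
card bottom est [0.5707 0.2151 0.0989]
```

Call:
play_rows --moves '[[[0.002,0,-0.0003,0,-1],[0.002,0,0,0,-1],[0.002,0,0,0,-1],[0.002,0,0,0,-1],[0.001,0,0,0,-1],[0.001,0,0,0,-1],[0.001,0,0,0,-1],[0,0,0,0,-1],[0,0,0,0,-1],[0,0,0,0,-1]]]'

```text
time: 25.75
tool_pos: [0.569, 0.2122, 0.1986]
tool_rot: [0.576, 1.563, -0.631]
contact_force: [0.3, 0.7, -0.2]
opening: 0.0103
```

```bash
python3 -c "
from h import *
need([.5693,.2128,.1595],20.85)"
```

```text
t 25.75 pos [0.569  0.2122 0.1986] jawyaw 20.85 tilt [ 0.007 -0.005 -1.   ] q [ 0.23  0.51  1.33 -0.01  1.29 -0.13] F [ 0.26  0.66 -0.23] M [ 0.01 -0.14 -0.  ] open 0.0103
turn -0.0 shift now [39.1  0.3 -0.7] shift after turn mm [39.1  0.3 -0.7]
```

Call:
play_rows --moves '[[[0.001,0,0,0,-1],[0.001,0,0,0,-1],[0.001,0,0,0,-1],[0.001,0,0,0,-1],[0.001,0,0,0,-1],[0.001,0,0,0,-1],[0.001,0,0,0,-1],[0,0,0,0,-1],[0,0,0,0,-1],[0,0,0,0,-1]]]'

```text
time: 26.75
tool_pos: [0.5691, 0.2121, 0.191]
tool_rot: [0.583, 1.562, -0.624]
contact_force: [0.4, -0.5, -1.1]
opening: 0.0099
```

```bash
python3 -c "
from h import *
need([.5693,.2128,.1595],20.85)"; python3 look2.py 2
```

```text
t 26.75 pos [0.5691 0.2121 0.191 ] jawyaw 20.85 tilt [ 0.007 -0.005 -1.   ] q [ 0.23  0.52  1.34 -0.01  1.27 -0.13] F [ 0.43 -0.48 -1.07] M [-0.02 -0.07  0.01] open 0.0099
turn 0.0 shift now [31.5  0.3 -0.8] shift after turn mm [31.5  0.3 -0.8]
bottom [0.5695 0.2118 0.0795]
-1 -1 [298. 369.]
-1 1 [310. 362.]
top [299. 180.]
1 -1 [209. 312.]
1 1 [221. 305.]
top [206. 125.]
```

View pics/m2_raw.png

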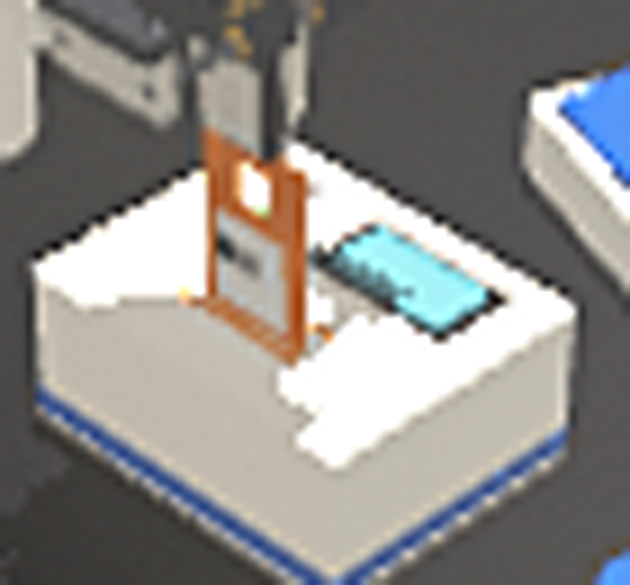

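Call:
play_rows --moves '[[[0.001,0,0,0,-1],[0.002,0,0,0,-1],[0.002,0,0,0,-1],[0.002,0,0,0,-1],[0.002,0,0,0,-1],[0.002,0,0,0,-1],[0.002,0,0,0,-1],[0.001,0,0,0,-1],[0,0,0,0,-1],[0,0,0,0,-1]]]'

```text
time: 27.8
tool_pos: [0.5692, 0.2121, 0.1755]
tool_rot: [0.556, 1.563, -0.651]
contact_force: [0.1, -0.2, -0.7]
opening: 0.0101
```

```bash
python3 -c "
from h import *
need([.5693,.2128,.1595],20.85)"
```

```text
t 27.8 pos [0.5692 0.2121 0.1755] jawyaw 20.85 tilt [ 0.006 -0.005 -1.   ] q [ 0.23  0.53  1.37 -0.01  1.24 -0.13] F [ 0.09 -0.24 -0.74] M [-0.02 -0.13 -0.05] open 0.0101
turn -0.0 shift now [16.   0.3 -0.8] shift after turn mm [16.   0.3 -0.8]
```

Call:
play_rows --moves '[[[0.001,0,0,0,-1],[0.002,0,0,0,-1],[0.002,0,0,0,-1],[0.002,0,0,0,-1],[0.002,0,0,0,-1],[0.002,0,0,0,-1],[0.001,0,0,0,-1],[0,0,0,0,-1],[0,0,0,0,-1],[0,0,0,0,-1]]]'

```text
time: 28.8
tool_pos: [0.5693, 0.212, 0.1625]
tool_rot: [0.576, 1.563, -0.631]
contact_force: [1.0, -0.0, -1.3]
opening: 0.0095
```

```bash
python3 -c "
from h import *
need([.5693,.2128,.1595],20.85)"
```

```text
t 28.8 pos [0.5693 0.212  0.1625] jawyaw 20.85 tilt [ 0.007 -0.005 -1.   ] q [ 0.23  0.54  1.38 -0.01  1.21 -0.13] F [ 1.02 -0.04 -1.32] M [ 0.01 -0.15  0.02] open 0.0095
turn 0.0 shift now [ 3.   0.3 -0.8] shift after turn mm [ 3.   0.2 -0.8]
```

Last 3 mm: small steps, feeling for the floor.

Call:
play_rows --moves '[[[0.0005,0,0,0,-1],[0.0005,0,0,0,-1],[0.0005,0,0,0,-1],[0.0005,0,0,0,-1],[0,0,0,0,-1],[0.0005,0,0,0,-1],[0,0,0,0,-1],[0,0,0,0,-1],[0,0,0,0,-1],[0,0,0,0,-1]]]'

```text
time: 29.8
tool_pos: [0.5695, 0.212, 0.1601]
tool_rot: [0.618, 1.562, -0.588]
contact_force: [-0.1, -0.8, -0.7]
opening: 0.0097
```

```bash
python3 -c "
from h import *
need([.5693,.2128,.1595],20.85)"
```

```text
t 29.8 pos [0.5695 0.212  0.1601] jawyaw 20.85 tilt [ 0.007 -0.005 -1.   ] q [ 0.23  0.55  1.39 -0.01  1.2  -0.13] F [-0.09 -0.77 -0.66] M [ 0.   -0.08  0.03] open 0.0097
turn 0.0 shift now [ 0.6  0.1 -0.8] shift after turn mm [ 0.6  0.1 -0.8]
```

Call:
play_rows --moves '[[[0.0005,0,0,0,-1],[0,0,0,0,-1],[0.0005,0,0,0,-1],[0,0,0,0,-1],[0,0,0,0,-1],[0,0,0,0,-1],[0,0,0,0,-1],[0,0,0,0,-1],[0,0,0,0,-1],[0,0,0,0,-1]]]'

```text
time: 30.8
tool_pos: [0.5697, 0.212, 0.16]
tool_rot: [0.713, 1.561, -0.494]
contact_force: [0.2, -0.2, -0.4]
opening: 0.0099
```

```bash
python3 -c "
from h import *
need([.5693,.2128,.1595],20.85)"
```

```text
t 30.8 pos [0.5697 0.212  0.16  ] jawyaw 20.85 tilt [ 0.008 -0.005 -1.   ] q [ 0.23  0.55  1.39 -0.01  1.2  -0.13] F [ 0.19 -0.21 -0.35] M [-0.08 -0.   -0.01] open 0.0099
turn 0.0 shift now [ 0.5 -0.1 -0.9] shift after turn mm [ 0.5 -0.1 -0.9]
```

Call:
play_rows --moves '[[[0.0005,0,0,0,-1],[0,0,0,0,-1],[0,0,0,0,-1],[0.0005,0,0,0,-1],[0.0005,0,0,0,-1],[0,0,0,0,-1],[0,0,0,0,-1],[0,0,0,0,-1],[0,0,0,0,-1],[0,0,0,0,-1]]]'

```text
time: 31.8
tool_pos: [0.5698, 0.212, 0.1599]
tool_rot: [0.773, 1.56, -0.434]
contact_force: [-0.4, -0.6, 2.9]
opening: 0.0101
```

```bash
python3 -c "
from h import *
need([.5693,.2128,.1595],20.85)"; python3 look2.py 3
```

```text
t 31.8 pos [0.5698 0.212  0.1599] jawyaw 20.86 tilt [ 0.01  -0.004 -1.   ] q [ 0.23  0.54  1.39 -0.01  1.2  -0.13] F [-0.4  -0.55  2.94] M [-0.07  0.18  0.07] open 0.0101
turn 0.01 shift now [ 0.4 -0.2 -0.9] shift after turn mm [ 0.4 -0.2 -0.9]
bottom [0.5705 0.2117 0.0484]
-1 -1 [300. 421.]
-1 1 [312. 413.]
top [301. 236.]
1 -1 [211. 364.]
1 1 [223. 356.]
top [209. 180.]
```

View pics/m3.png

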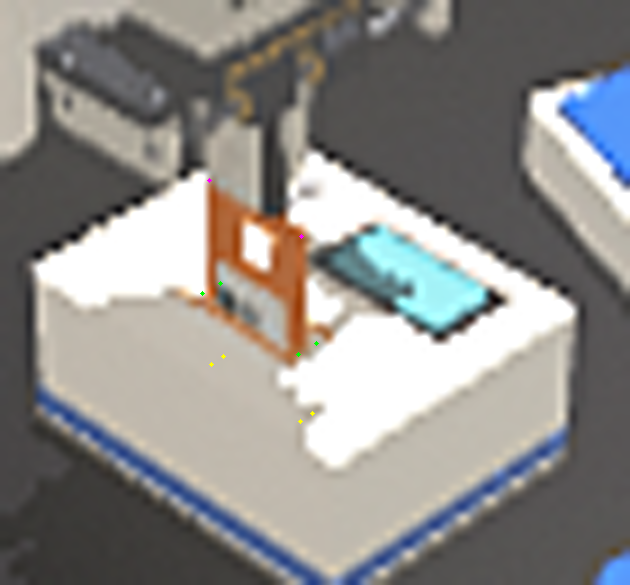

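Call:
play_rows --moves '[[[-0.0003,0,0,0,-0.9],[0,0,0,0,-0.75],[0,0,0,0,-0.7],[0,0,0,0,-0.65],[0,0,0,0,-0.55],[0,0,0,0,-0.4],[0,0,0,0,-0.3],[0,0,0,0,-0.3],[0,0,0,0,-0.3],[0,0,0,0,-0.3]]]'

```text
time: 32.85
tool_pos: [0.5701, 0.2121, 0.1591]
tool_rot: [0.764, 1.56, -0.443]
contact_force: [0.6, 0.0, 0.3]
opening: 0.0322
```

```bash
python3 -c "
from h import *
need([.5693,.2128,.1595],20.85)"; python3 look2.py 4
```

```text
t 32.85 pos [0.5701 0.2121 0.1591] jawyaw 20.86 tilt [ 0.009 -0.004 -1.   ] q [ 0.23  0.55  1.39 -0.01  1.2  -0.13] F [0.58 0.04 0.31] M [-0.03 -0.11  0.01] open 0.0322
turn 0.01 shift now [-0.4 -0.5 -1. ] shift after turn mm [-0.4 -0.5 -1. ]
bottom [0.5708 0.2118 0.0476]
-1 -1 [300. 422.]
-1 1 [312. 414.]
top [301. 238.]
1 -1 [212. 365.]
1 1 [224. 358.]
top [209. 182.]
```

View pics/m4_raw.png

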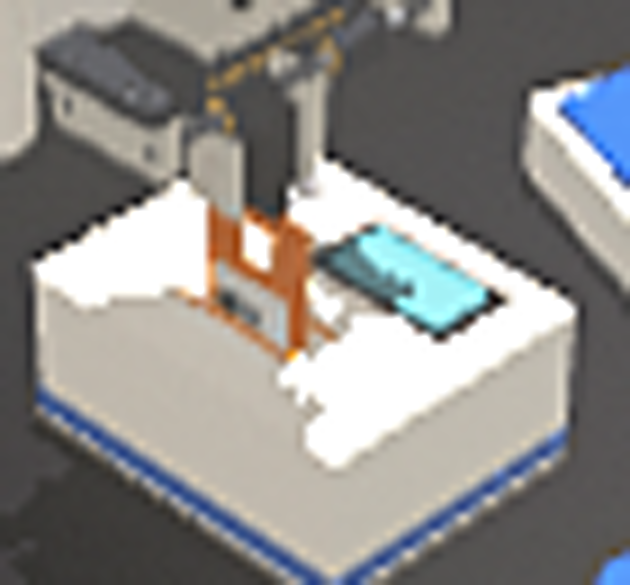

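Released and standing; retreat straight up.

Call:
play_rows --moves '[[[-0.003,0,0,0,-0.3],[-0.006,0,0,0,-0.3],[-0.01,0,0,0,-0.3],[-0.015,0,0,0,-0.3],[-0.02,0,0,0,-0.3],[-0.02,0,0,0,-0.3],[-0.02,0,0,0,-0.3],[-0.015,0,0,0,-0.3],[-0.005,0,0,0,-0.3],[0,0,0,0,-0.3]]]'

```text
time: 33.9
tool_pos: [0.5692, 0.2127, 0.2843]
tool_rot: [0.988, 1.556, -0.219]
contact_force: [0.5, 0.2, -0.4]
opening: 0.0323
```

Call:
play_rows --moves '[[[0,-0.01,0.01,0,-0.3],[0,-0.03,0.02,0,-0.3],[0,-0.03,0.02,0,-0.3],[0,-0.03,0.02,0,-0.3],[0,-0.02,0.02,0,-0.3],[0,-0.01,0.01,0,-0.3],[0,0,0,0,-0.3],[0,0,0,0,-0.3],[0,0,0,0,-0.3],[0,0,0,0,-0.3]]]'

```text
time: 34.9
tool_pos: [0.4794, 0.0711, 0.2778]
tool_rot: [0.895, 1.563, -0.309]
contact_force: [0.0, 0.5, -0.2]
opening: 0.0322
```

```bash
python3 look2.py 5; python3 -c "
from h import *
import cv2
need([.5693,.2128,.1595],20.85)
for n in('side','top'): cv2.imwrite(f'pics/{n}9.png',robot.read_camera(n)[:,:,::-1])
a=cv2.imread('pics/top9.png')
cv2.imwrite('pics/t9z.png',cv2.resize(a[130:250,130:500],None,fx=2,fy=2,interpolation=cv2.INTER_CUBIC))
"
```

```text
bottom [0.4798 0.0711 0.1662]
-1 -1 [238. 453.]
-1 1 [252. 444.]
top [236. 244.]
1 -1 [139. 388.]
1 1 [153. 380.]
top [133. 181.]
t 34.95 pos [0.4794 0.0711 0.2777] jawyaw 21.01 tilt [ 0.007 -0.002 -1.   ] q [-0.01  0.23  1.54 -0.    1.37 -0.38] F [ 0.01 -0.65 -0.44] M [ 0.02 -0.19  0.  ] open 0.0322
turn 0.16 shift now [ 118.5  134.1 -100.5] shift after turn mm [ 118.5  133.8 -100.9]
```

View pics/m5_raw.png

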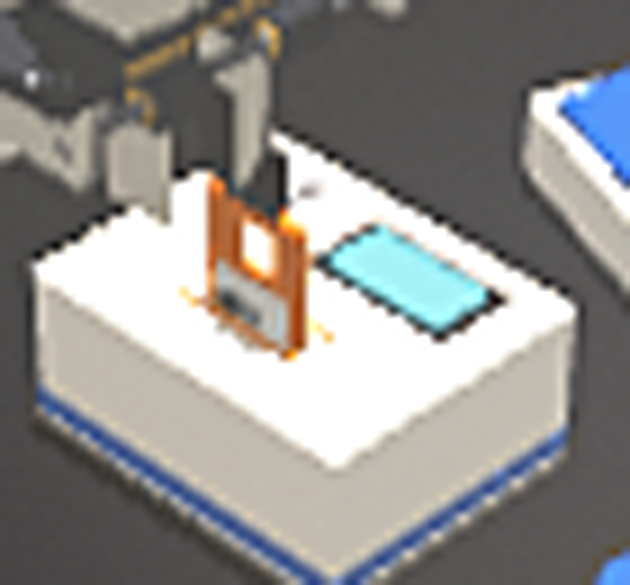

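View pics/side9.png

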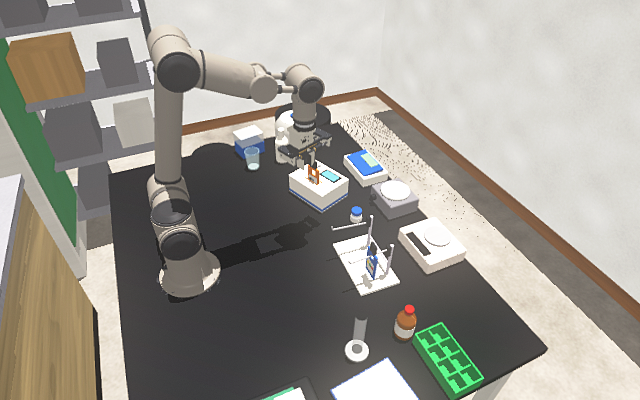

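View pics/t9z.png

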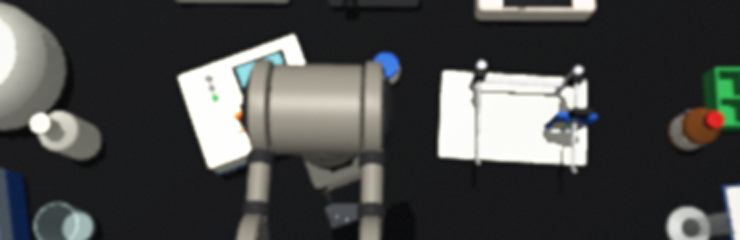

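```bash
python3 -c "
from cell import robot
print(robot.hand_in()); print(robot.observe()['time'])"
```

```text
the job is handed in; nothing more can be done
None
the job is handed in; nothing more can be done
```

I took the orange check card off its peg, stood it in the reader slot with the tab up, let go and handed the job in at about 35 s.

- **Unhooking:** I gripped the card by its tab at 15 N and lifted it 19 mm to the first light touch on the wire. Touching again at 20 mm and 58 mm along gave a slope of about 4.7° up, against 4.4° from the images. I eased the card off past the tip just below that line. The pushing force I read at those touches was about 3 N, apart from the card's own weight. Readings came only at the end of each move.
- **Placing:** The card slid into the slot without noticeable contact until it met the floor. The tool stopped at 0.160 m, where I expected 0.1595 m, and pressed with about 4 N before I let go.
- **Last checks:** In the final side picture the orange card stands upright and free in the slot. The blue card is still on its peg, and the jar, bottles, beaker and cylinder look unmoved. The arm is clear and reads no contact.
- **Checks that failed or were weak:** An attempt to fit the card's outline in the picture before inserting it came out poorly and unclear, so I went in by feel. The arm partly hid the slot from the top camera, so the final position is confirmed from the side view and the stopping height only.

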